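# Open the sample heater by its latch button and load a vial

## Task

Press the red release button on the sample heater, gently and without forcing it, until the blue lid springs open, and let the lid swing fully open by itself without touching it. Then take the vial with the orange cap from the rack, lower it gently into the heater's well until it stands upright and fully home, and let go. Leave the lid open and the two other vials, the beaker and the bottle where they are.

Things in the scene. Friction and masses are not known exactly. Their poses are not given: they have to be found in the camera images.
- heater: Fixed bench heater, white casing, footprint 180 (x) by 230 (y), flat deck 85 above the work surface. Origin on the work surface; the casing spans x -90..90 and y -135..95 of its own frame, which is turned about half a turn from the world's (its +y side, with the lid hinge, lies to the robot's right; its -y side, with the button, to the left). z up. Small upright things on the deck: a grey shroud 40 x 21 x 18 high centred at (0, -64.5) covers the catch; the lid; the button.
- well (a point): Centre of the mouth of the heater's round well, in an aluminium block level with the deck (85 above the work surface), axes as the heater's. Well 24.4 diameter with a small chamfer, 35 deep, hard floor. It lies under the closed lid. A vial standing home in it rises 35 above the deck. The open lid stands beside it, hinge line 80 away on the heater's +y side.
- button_spot (a point): Point on the deck level (not on the button itself) on the vertical axis of the release button, heater axes. The red round button (24 diameter, flat top) stands on this axis in a round grey insert (38 diameter) whose height differs from heater to heater: the button's top at rest is anywhere from 10 to 28 above this point, and the insert's top 12 below the button's top. Find the top by feel. The button is 65 from the closed lid's edge and 30 from the shroud.
- button (a joint): Travel of the button, m, pressed straight down: 0 at rest, 0.005 hard stop. It is sprung: 1.4 N to start it, 0.7 N per mm. The catch lets go at about 3.5 to 4 mm (4 to 5 N); at 5 mm it meets the hard stop and must not be loaded above 20 N. It springs back when let go.
- lid (a joint): Opening angle of the lid, rad: 0 shut, 1.8 fully open (leaning just past upright). Sprung and damped: once the catch lets go it opens by itself in about 1.5 s and stays open.
- lid_edge (a point): Middle of the lid's free edge. The blue lid is a panel 150 (heater x) by 120 (heater y) by 16 thick, hinged on the heater's +y side along heater x at 91 above the work surface; when it opens, this edge rises and swings over towards heater +y, standing some 210 above the work surface.
- rack: Fixed white rack 60 (x) by 170 (y) by 30 high, origin at the centre of its underside, three round holes 25 diameter, 20 deep (floor 10 above the work surface), at its own y = -55, 0, 55, one vial in each, in any order.
- vial_orange: Amber glass vial with orange cap, about 40 g: body 22 diameter to 50 high, cap 24 diameter from 50 to 70 high. Origin at the centre of its underside, z up along it. It stands in a rack hole. The cap is the place to grip it.
- vial_green: Same vial with a green cap; stays in the rack.
- vial_blue: Same vial with a blue cap; stays in the rack.
- beaker: Clear glass round beaker, 64 diameter, 80 high, loose, origin at the centre of its underside; leave alone.
- bottle: Amber jar with a blue cap, 60 diameter, 130 high, loose, origin at the centre of its underside; leave alone.
There are look-alikes about, which are no part of the job. What is shaped like the vial_orange but turquoise is not meant.

How it is judged (in metres and radians):
On the way, in this order (a step that is already met when the one before it is completed fails the run):
1. the release button is pressed down (value of joint button above 0.0025 m).
2. the lid has sprung fully open and the button is let go (value of joint lid above 1.6 rad and value of joint button below 0.0015 m), for 0.3 s.
At the end, for the whole second after the job is handed in: Orange-capped vial released, still and upright (0.12 rad) in the well, foot 31 mm or more below the mouth and within 5 mm of its axis; lid open beyond 1.6 rad; button up (1.5 mm); other vials within 20 mm, beaker and bottle within 30 mm of their starts (all of step 2 and z of vial_orange in the frame of well below -0.031 m and horizontal distance between vial_orange and well below 0.005 m and angle between vial_orange's own z axis and vertical below 0.12 rad and linear speed of vial_orange below 0.02 m/s and distance of each of vial_green, vial_blue from where it was at the start of the episode below 0.02 m and distance of each of beaker, bottle from where it was at the start of the episode below 0.03 m); the robot touches nothing.
It fails at once if the button is pressed with more than 20 N (contact force between anything else and button above 20 N).
It fails at once if the lid is touched by the robot or by the vial with more than 1.5 N (contact force between any of the fingers, the arm, vial_orange and lid above 1.5 N).
It fails at once if the glass vial is knocked or pressed on the heater with more than 25 N (contact force between vial_orange and heater above 25 N).
It fails at once if another vial, the beaker or the bottle is tipped over (angle between any of vial_green, vial_blue, beaker, bottle's own z axis and vertical above 0.6 rad).
It also fails if it takes over 67 s, if anything falls off the work surface, if the arm or the gripper's body presses on something with over 40 N, if the wrist force passes 120 N, or if a joint passes its speed limit or range.

## Robot

A 7-joint arm with a two-finger parallel gripper is mounted at the origin on the work surface. World frame = base frame: x ahead of the robot, y to its left, z up, the work surface at z = 0. Lengths are in m, angles in degrees, forces in N, time in s.
With the tool pointing down it reaches from about 0.4 to 0.9 m from the base axis. Payload 5.5 kg.
Tool frame: the origin (TCP) lies at the very end of the fingers, on their centre line; the grasp point (between the pads) lies 19 mm behind it; y points along the fingers, z is the direction in which the jaws open and shut, and the axes are right-handed (so a half turn about y gives the same grasp; the last joint's range is limited). The gripper opens to 85 mm and grips with 20 to 120 N. Pads are 22 mm wide; open, the fingers measure 114 mm over their backs; the gripper's body (76 mm by 85 mm) begins 54 mm behind the grasp point. The pads swing forward as they close: fully open they stand 13 mm farther back than shut.
Start: joints at [87.445, 28.699, -24.465, 88.831, 12.651, 65.22, -12.049], TCP at [0.197, -0.619, 0.231] pointing down, gripper open.
Joint ranges: [-164.97, 164.97], [-17.58, 116.51], [-87.97, 89.64], [11.32, 138.91], [-80.73, 260.73], [10.89, 115.49], [-147.41, 147.41]. Speed limits (degrees/s): [147.25, 147.25, 180, 180, 180, 180, 180].

## Interface

Orientations are given as a 3x3 rotation matrix whose columns are the frame's x, y, z axes.
In Python, from workcell import manip, capture gives the robot as it stands. The module is installed in compiled form; this text tells all that it offers.
- The arm moves only by the tool drive_tool, never from a script. Its argument "rows" is a list of rows, each an object with "offset": the shift along the tool's x, y, z in mm, a list of three; "yaw": the turn about the tool's y in degrees. A call has 1 to 12 rows; each row is the pose to reach, as a shift and turn from the pose measured when the call began, along the tool's axes at that moment; what a row does not reach only later rows make up. A row lasts 1/8 s, in which the tool goes at most 62.5 mm and 10.7 degrees, less where a joint would pass 70% of its speed; a pose out of reach is approached as far as the arm can. A call with a gripper value outside its range is refused whole. "fingers" is the opening, from 0 (shut) to 1 (fully open), set as the call begins (left out, the last holds). The fingers move at their own pace and stop on an object; "squeeze" is the grip in N (left out, the last holds). Time passes only in rows, so rows that repeat a pose let the fingers close. It gives the time, the measured TCP pose, the force and the opening at its end, in the units of the state.
- manip.observe(): the state, without advancing time (a new reading comes with each control period).
- capture(name): name is "scene" or "top"; returns a dict with "image" (480x640x3 uint8, blue, green, red), "vertical_fov" (degrees; the focal length in pixels is half the picture's height over the tangent of half this angle, whatever the lens; pixels are square), "cx", "cy" (the principal point, pixels), "D" ([k1, k2, p1, p2, k3] as OpenCV has them; the pictures are not rectified), "position" and "orientation" of the camera in the world. Camera axes: x right, y up, looking along -z (the intrinsics and any distortion apply to the point x, -y, -z); pixel columns grow to the right and rows downward; lengths in m; the calibration is good to about 2 mm. A picture is of the moment at which its call begins. There is no depth.
- manip.finish_job(): hands the job in, once; it reports no verdict.
The state is a dict: "time": time; "q": joint angles; "dq": joint speeds; "joint_torque": joint torques, N m; "eef_pos": TCP position; "eef_rot": TCP orientation; "wrist_force": force on the tool from outside, world axes, zero at the start; "ft_torque": the same for the moment, N m; "finger_gap": finger opening in m.
Only numpy, scipy, OpenCV 4.12 (cv2) and the standard library are available. Lean on these libraries where they do the work, as an engineer would, in place of code of your own. Each camera call takes 0.05 s, during which the arm holds its last target.

## Working session

There is one attempt and no reset: what is moved stays moved. The work goes in short steps, Python scripts to look and compute and a tool call to move; the robot and the scene stay as the last step left them, time stands still between calls to the robot, and variables do not carry over. Pictures are saved under pics/ and viewed, and the job is handed in when it is done.

Besides the shell and the picture viewer there is one more tool, called after "Request:" as name(argument=value, ...), one argument or row to a line, values as JSON. drive_tool: Moves the arm, as the interface text tells. Its arguments: {"type":"object","properties":{"rows":{"type":"array"},"fingers":{"type":"number"},"squeeze":{"type":"number"}},"required":["rows"]}

```bash
mkdir -p pics; cat > h.py <<'E'
import numpy as np, cv2, pickle
from workcell import manip, capture
def snap(n,tag):
    c=capture(n); c['image']=np.asarray(c['image'],np.uint8); cv2.imwrite(f'pics/{tag}.png',c['image']); pickle.dump(c,open(f'pics/{tag}.pkl','wb')); return c
def K(c):
    f=240/np.tan(np.radians(c['vertical_fov'])/2); return np.array([[f,0,c['cx']],[0,f,c['cy']],[0,0,1.]])
def ray(c,u,v):
    p=cv2.undistortPoints(np.array([[[u,v]]],float),K(c),np.array(c['D'],float))[0,0]
    R=np.array(c['orientation']); return np.array(c['position'],float),R@np.array([p[0],-p[1],-1.])
def onz(c,u,v,z):
    o,d=ray(c,u,v); return o+d*(z-o[2])/d[2]
def proj(c,P):
    R=np.array(c['orientation']); q=R.T@(np.array(P,float)-np.array(c['position'])); q=q*[1,-1,-1]
    return cv2.projectPoints(q.reshape(1,3),np.zeros(3),np.zeros(3),K(c),np.array(c['D'],float))[0].ravel()
def two(c1,uv1,c2,uv2):
    o1,d1=ray(c1,*uv1);o2,d2=ray(c2,*uv2)
    s=np.linalg.lstsq(np.c_[d1,-d2],o2-o1,rcond=None)[0]
    a=o1+d1*s[0];b=o2+d2*s[1]; return (a+b)/2,np.linalg.norm(a-b)
E
python3 - <<'E'
from h import *
for n in('scene','top'):
    c=snap(n,n+'0'); print(n,c['vertical_fov'],c['cx'],c['cy'],c['D'],c['position'],c['orientation'])
s=manip.observe()
for k in s: print(k,np.round(s[k],4).tolist())
E
```

```text
scene 56.60370167517673 314.89788498665814 238.7145998309787 [-0.09160485  0.          0.          0.          0.        ] [0.8291395  0.35572756 0.75071447] [[-0.85105061 -0.43153782  0.2991454 ]
 [ 0.5250513  -0.69306403  0.49394674]
 [-0.00582978  0.57744035  0.81641206]]
top 49.76131449235197 315.03822230394485 247.44150455514642 [-0.11801326  0.          0.          0.          0.        ] [ 0.46773861 -0.06063665  1.35099268] [[-0.0015419   0.99603664 -0.08893055]
 [-0.99981515 -0.00323983 -0.01895152]
 [-0.01916453  0.08888489  0.99585752]]
time 0.1
q [87.4435, 28.7494, -24.4512, 88.8836, 12.6495, 65.2203, -12.0505]
dq [0.0213, -0.1594, -0.075, -0.0616, 0.0643, -0.0644, 0.0282]
joint_torque [-0.0107, -57.0818, -5.8383, -28.1753, 0.0106, 0.0055, 0.0]
eef_pos [0.1967, -0.6189, 0.2304]
eef_rot [[-0.953, -0.0005, 0.3029], [-0.3029, 0.0017, -0.953], [-0.0001, -1.0, -0.0018]]
wrist_force [-0.0208, -0.4264, 1.0006]
ft_torque [0.0038, 0.0033, 0.0037]
finger_gap 0.0851
```

View pics/scene0.png

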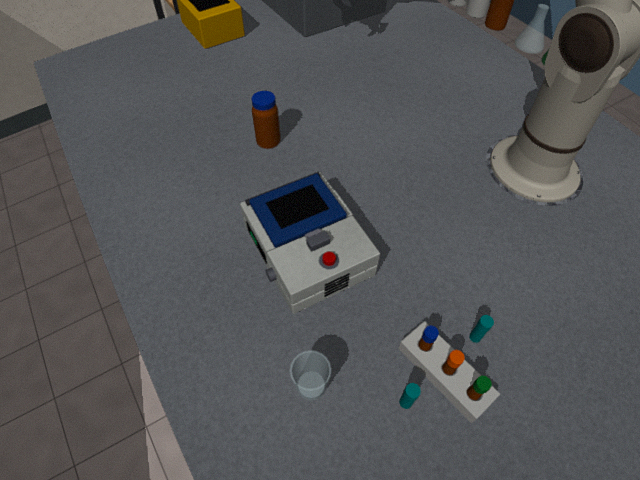

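View pics/top0.png

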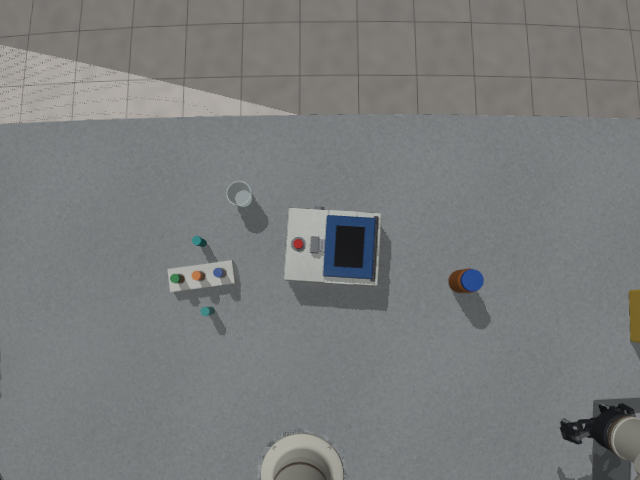

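Scene view: heater with button near (329,259); rack with blue (430,337), orange (455,362) and green (482,387) caps; turquoise look-alikes at (482,328) and (410,395). Top view: button (298,244), orange cap (197,275). Next I'll measure these.

```bash
cat > m.py <<'E'
from h import *
def blobs(c,lo,hi,amin=15):
    h=cv2.cvtColor(c['image'],cv2.COLOR_BGR2HSV); m=cv2.inRange(h,np.array(lo),np.array(hi))
    n,l,s,ce=cv2.connectedComponentsWithStats(m)
    return [(ce[i].round(1).tolist(),s[i].tolist()) for i in range(1,n) if s[i][4]>=amin]
E
python3 - <<'E'
from m import *
C={n:pickle.load(open(f'pics/{n}0.pkl','rb')) for n in('scene','top')}
for n,c in C.items():
    print(n)
    for nm,lo,hi in(('red',(0,200,120),(4,255,255)),('orange',(6,200,190),(14,255,255)),('green',(50,120,40),(75,255,255)),('blue',(108,180,60),(125,255,255)),('turq',(82,120,60),(98,255,255))):
        print(nm,[b for b in blobs(c,lo,hi)][:8])
a=C['top']['image'][190:330,150:400]; cv2.imwrite('pics/tc.png',cv2.resize(a,None,fx=3,fy=3,interpolation=2))
a=C['scene']['image'][160:440,220:520]; cv2.imwrite('pics/sc.png',cv2.resize(a,(642,600),interpolation=2))
E
```

```text
scene
red [([328.8, 256.9], [323, 252, 12, 11, 92])]
orange []
green [([543.7, 58.6], [542, 54, 5, 10, 23]), ([253.1, 237.6], [250, 232, 7, 13, 24]), ([482.4, 384.2], [474, 375, 18, 19, 237])]
blue [([262.8, 99.8], [252, 91, 23, 19, 350]), ([296.3, 210.2], [250, 174, 96, 71, 1811]), ([430.2, 333.9], [422, 326, 17, 17, 201])]
turq [([482.8, 327.6], [470, 315, 24, 28, 305]), ([410.6, 394.9], [400, 383, 21, 26, 313])]
top
red []
orange []
green [([174.4, 277.9], [170, 274, 9, 8, 54])]
blue [([471.8, 279.9], [461, 270, 22, 21, 354])]
turq [([197.5, 240.7], [192, 236, 14, 11, 79]), ([204.8, 311.0], [201, 307, 8, 9, 50])]
```

View pics/tc.png

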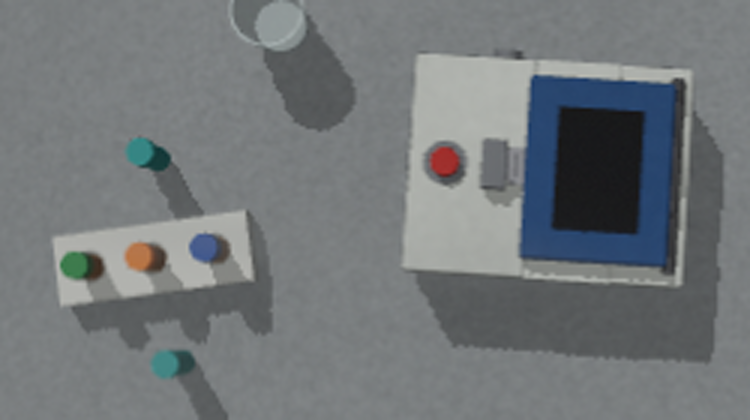

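View pics/sc.png

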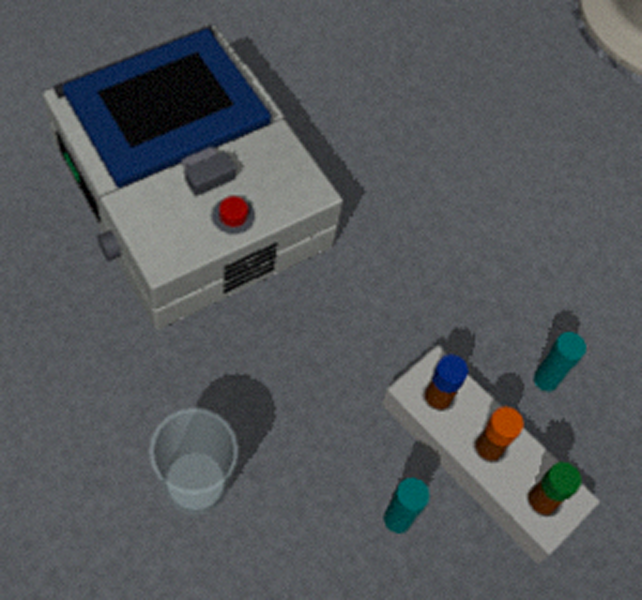

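Candidates for the wanted vial, by top-crop pixel: orange (140,257), green (76,265), blue (206,247), turquoise (142,152) and (167,362). Only the middle-hole vial has the orange cap on an amber body, and both crops agree.

```bash
python3 - <<'E'
from m import *
C={n:pickle.load(open(f'pics/{n}0.pkl','rb')) for n in('scene','top')}
T,S=C['top'],C['scene']
t=lambda x,y:(150+(x+.5)/3-.5,190+(y+.5)/3-.5); k=2.14
s=lambda x,y:(220+(x+.5)/k-.5,160+(y+.5)/k-.5)
print('deck top view'); 
H=np.array([onz(T,*t(x,y),.085) for x,y in((417,54),(692,70),(682,285),(403,268))]);print(H.round(4))
H2=np.array([onz(S,*s(x,y),.085) for x,y in((341,203),(152,290),(45,94),(210,27))]);print('scene',H2.round(4))
for nm,a,b in(('button',(445,161),(233,208)),('orange',(139,256),(506,421)),('green',(74,264),(562,477)),('blue',(205,247),(452,370)),('turqA',(140,151),(412,494)),('turqB',(166,363),(569,347))):
    print(nm,[np.round(q,4).tolist() if np.ndim(q) else round(q,4) for q in two(T,t(*a),S,s(*b))],onz(T,*t(*a),.08)[:2].round(4),onz(S,*s(*b),.08)[:2].round(4))
R=[onz(T,*t(x,y),.03) for x,y in((53,237),(246,210),(254,281),(62,305))];print('rack',np.round(R,4))
for n,c in C.items():
  for nm,lo,hi in(('red',(0,150,90),(5,255,255)),('red2',(172,150,90),(180,255,255)),('orange',(6,140,150),(15,255,255))):
    print(n,nm,blobs(c,lo,hi,8))
E
```

```text
deck top view
[[ 0.68    0.0287  0.085 ]
 [ 0.6657 -0.1981  0.085 ]
 [ 0.4891 -0.1877  0.085 ]
 [ 0.5035  0.0396  0.085 ]]
scene [[ 0.5061  0.0431  0.085 ]
 [ 0.6808  0.0306  0.085 ]
 [ 0.6638 -0.1944  0.085 ]
 [ 0.4926 -0.1856  0.085 ]]
button [[0.5897, 0.0051, 0.0958], np.float64(0.0009)] [0.5916 0.0056] [ 0.5835 -0.0031]
orange [[0.5134, 0.2598, 0.0786], np.float64(0.0005)] [0.5135 0.2592] [0.5139 0.2602]
green [[0.507, 0.3142, 0.0789], np.float64(0.0004)] [0.5068 0.314 ] [0.5077 0.3141]
blue [[0.5205, 0.2056, 0.0757], np.float64(0.002)] [0.521  0.2039] [0.5218 0.2073]
turqA [[0.602, 0.2632, 0.0677], np.float64(0.0005)] [0.6009 0.2599] [0.6059 0.265 ]
turqB [[0.4247, 0.239, 0.0661], np.float64(0.0011)] [0.4255 0.2353] [0.4325 0.2418]
rack [[0.5317 0.3478 0.03  ]
 [0.5548 0.1792 0.03  ]
 [0.494  0.1716 0.03  ]
 [0.473  0.3387 0.03  ]]
scene red [([328.6, 258.1], [323, 252, 13, 14, 131])]
scene red2 []
scene orange [([456.7, 356.8], [450, 350, 14, 14, 150])]
top red [([297.9, 243.4], [294, 239, 9, 10, 65])]
top red2 []
top orange [([195.7, 275.0], [192, 271, 8, 9, 54])]
```

```bash
python3 - <<'E'
from m import *
T=np.array([[.68,.0287],[.6657,-.1981],[.4891,-.1877],[.5035,.0396]]);S=np.array([[.6808,.0306],[.6638,-.1944],[.4926,-.1856],[.5061,.0431]])
L=np.array([[-90,-135],[-90,95],[90,95],[90,-135]])/1000
for W in(T,S,(T+S)/2):
    lc,wc=L.mean(0),W.mean(0);U,_,V=np.linalg.svd((L-lc).T@(W-wc));R=(U@V).T
    o=wc-R@lc;print('yaw',np.degrees(np.arctan2(R[1,0],R[0,0])),'origin/well',o.round(4),'button',(o+R@[0,-.105]).round(4),'res',(np.linalg.norm((L-lc)@R.T+wc-W,axis=1)*1e3).round(1))
c=pickle.load(open('pics/top0.pkl','rb'))
for z in(.095,.1,.105,.113): print(z,onz(c,297.9,243.4,z)[:2].round(4))
c=pickle.load(open('pics/scene0.pkl','rb'))
for z in(.095,.1,.105,.113): print(z,onz(c,328.8,256.9,z)[:2].round(4))
# tool yaw about y needed
E
```

```text
yaw 176.44576901080222 origin/well [ 0.5833 -0.0993] button [0.5898 0.0055] res [1.9 2.3 1.7 2.1]
yaw 176.27444666420138 origin/well [ 0.5845 -0.0965] button [0.5913 0.0082] res [2.9 5.2 4.1 2.8]
yaw 176.3604550188776 origin/well [ 0.5839 -0.0979] button [0.5906 0.0069] res [2.4 3.7 2.8 2.4]
0.095 [0.5899 0.0051]
0.1 [0.5895 0.0048]
0.105 [0.589  0.0046]
0.113 [0.5882 0.0041]
0.095 [0.5887 0.0051]
0.1 [0.5905 0.0078]
0.105 [0.5924 0.0104]
0.113 [0.5953 0.0147]
```

Request:
drive_tool(
  rows=[
    {"offset":[-30,-5,-25],"yaw":-4},
    {"offset":[-75,-10,-63],"yaw":-11},
    {"offset":[-120,-15,-101],"yaw":-17},
    {"offset":[-165,-20,-139],"yaw":-24},
    {"offset":[-210,-20,-177],"yaw":-31},
    {"offset":[-255,-20,-215],"yaw":-38},
  ],
  fingers=0,
  squeeze=30,
)

```text
time: 0.85
eef_pos: [0.3751, -0.335, 0.2507]
eef_rot: [[-0.561, -0.001, 0.828], [-0.828, 0.001, -0.561], [-0.001, -1.0, -0.001]]
wrist_force: [-0.1, 0.1, 0.6]
finger_gap: -0.0
```

```bash
cat >> h.py <<'E'
def st():
    s=manip.observe(); R=np.array(s['eef_rot'])
    print('t',round(s['time'],2),'q',np.round(s['q'],1).tolist(),'p',np.round(s['eef_pos'],4).tolist(),'zang',round(np.degrees(np.arctan2(R[1,2],R[0,2])),1),'tilt',R[:2,1].round(4).tolist(),'F',np.round(s['wrist_force'],2).tolist(),'gap',round(float(s['finger_gap']),4)); return s
def to(x,y,z):
    s=manip.observe(); print('offset',(1e3*np.array(s['eef_rot']).T@(np.array([x,y,z])-np.array(s['eef_pos']))).round(1).tolist())
E
python3 -c "
from h import *
st();to(.5905,.006,.14)"
```

```text
t 0.85 q [74.4, 14.5, -41.2, 107.9, 10.7, 61.6, -5.2] p [0.3751, -0.335, 0.2507] zang -34.1 tilt [-0.0007, 0.0014] F [-0.07, 0.07, 0.58] gap -0.0
offset [-403.0, 111.0, -13.0]
```

Request:
drive_tool(
  rows=[
    {"offset":[-35,0,-1],"yaw":-5},
    {"offset":[-75,0,-2],"yaw":-10},
    {"offset":[-115,0,-4],"yaw":-15},
    {"offset":[-155,5,-5],"yaw":-20},
    {"offset":[-195,10,-6],"yaw":-25},
    {"offset":[-235,20,-8],"yaw":-30},
    {"offset":[-275,35,-9],"yaw":-35},
    {"offset":[-315,50,-10],"yaw":-38},
    {"offset":[-355,70,-11],"yaw":-40},
    {"offset":[-385,85,-12],"yaw":-41},
    {"offset":[-403,95,-13],"yaw":-41},
    {"offset":[-403,100,-13],"yaw":-41},
  ],
)

```text
time: 2.35
eef_pos: [0.5902, 0.0079, 0.1501]
eef_rot: [[0.122, -0.002, 0.992], [-0.992, 0.003, 0.122], [-0.003, -1.0, -0.002]]
wrist_force: [-1.2, -0.2, 0.4]
finger_gap: -0.0001
```

```bash
python3 -c "
from h import *
c=snap('scene','s1');d=snap('top','t1')
st();to(.5905,.006,.12)
a=c['image'][130:330,200:460]; cv2.imwrite('pics/s1c.png',cv2.resize(a,(780,600),interpolation=2))
a=d['image'][180:300,240:400]; cv2.imwrite('pics/t1c.png',cv2.resize(a,(640,480),interpolation=2))
"
```

```text
t 2.45 q [32.6, 34.5, -48.3, 101.2, 29.8, 58.2, -20.2] p [0.5896, 0.0052, 0.1502] zang 6.8 tilt [-0.0026, 0.0009] F [-0.05, -0.95, 0.15] gap -0.0003
offset [-0.6, 30.2, 1.1]
```

View pics/s1c.png

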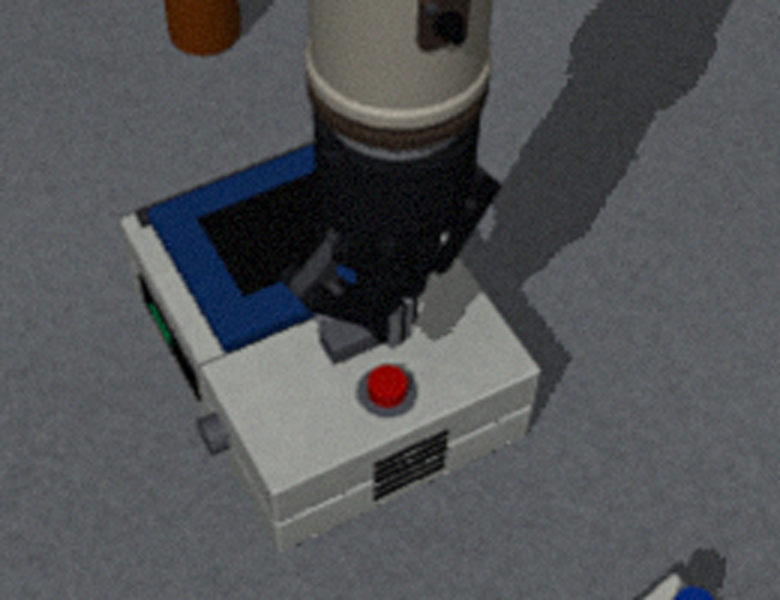

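Request:
drive_tool(
  rows=[
    {"offset":[0,12,0.5],"yaw":0},
    {"offset":[0,24,1],"yaw":0},
    {"offset":[0,34,1],"yaw":0},
    {"offset":[0,34,1],"yaw":0},
    {"offset":[0,34,1],"yaw":0},
  ],
)

```text
time: 3.08
eef_pos: [0.5906, 0.0055, 0.1163]
eef_rot: [[0.119, -0.002, 0.993], [-0.993, 0.001, 0.119], [-0.001, -1.0, -0.002]]
wrist_force: [-0.3, -0.3, -0.2]
finger_gap: 0.0002
```

Request:
drive_tool(
  rows=[
    {"offset":[0,2,0],"yaw":0},
    {"offset":[0,4,0],"yaw":0},
    {"offset":[0,4,0],"yaw":0},
  ],
)

```text
time: 3.45
eef_pos: [0.5905, 0.0055, 0.1122]
eef_rot: [[0.119, -0.003, 0.993], [-0.993, 0.001, 0.119], [-0.001, -1.0, -0.002]]
wrist_force: [0.3, -0.5, 0.1]
finger_gap: 0.0001
```

Request:
drive_tool(
  rows=[
    {"offset":[0,2,0],"yaw":0},
    {"offset":[0,4,0],"yaw":0},
    {"offset":[0,4,0],"yaw":0},
  ],
)

```text
time: 3.82
eef_pos: [0.5904, 0.0055, 0.108]
eef_rot: [[0.119, -0.003, 0.993], [-0.993, 0.001, 0.119], [-0.001, -1.0, -0.003]]
wrist_force: [0.4, 0.2, -0.1]
finger_gap: -0.0002
```

Request:
drive_tool(
  rows=[
    {"offset":[0,2,0],"yaw":0},
    {"offset":[0,4,0],"yaw":0},
    {"offset":[0,4,0],"yaw":0},
  ],
)

```text
time: 4.2
eef_pos: [0.5902, 0.0055, 0.1037]
eef_rot: [[0.119, -0.003, 0.993], [-0.993, 0.001, 0.119], [-0.001, -1.0, -0.003]]
wrist_force: [-0.3, 0.3, -0.0]
finger_gap: -0.0001
```

Request:
drive_tool(
  rows=[
    {"offset":[0,1,0],"yaw":0},
    {"offset":[0,2,0],"yaw":0},
    {"offset":[0,2,0],"yaw":0},
  ],
)

```text
time: 4.58
eef_pos: [0.5901, 0.0055, 0.1016]
eef_rot: [[0.119, -0.004, 0.993], [-0.993, 0.001, 0.119], [-0.001, -1.0, -0.003]]
wrist_force: [-0.7, -0.7, 0.5]
finger_gap: 0.0005
```

Request:
drive_tool(
  rows=[
    {"offset":[0,1,0],"yaw":0},
    {"offset":[0,2,0],"yaw":0},
    {"offset":[0,2,0],"yaw":0},
  ],
)

```text
time: 4.95
eef_pos: [0.59, 0.0054, 0.0995]
eef_rot: [[0.119, -0.004, 0.993], [-0.993, 0.001, 0.119], [-0.001, -1.0, -0.004]]
wrist_force: [0.1, 0.7, -0.1]
finger_gap: 0.0002
```

Request:
drive_tool(
  rows=[
    {"offset":[0,1,0],"yaw":0},
    {"offset":[0,2,0],"yaw":0},
    {"offset":[0,2,0],"yaw":0},
  ],
)

```text
time: 5.32
eef_pos: [0.5901, 0.0054, 0.0976]
eef_rot: [[0.119, -0.004, 0.993], [-0.993, 0.001, 0.119], [-0.001, -1.0, -0.004]]
wrist_force: [-1.1, -0.0, 1.6]
finger_gap: -0.0002
```

Request:
drive_tool(
  rows=[
    {"offset":[0,0.7,0],"yaw":0},
    {"offset":[0,1.5,0],"yaw":0},
    {"offset":[0,1.5,0],"yaw":0},
  ],
)

```text
time: 5.7
eef_pos: [0.5901, 0.0054, 0.0962]
eef_rot: [[0.12, -0.004, 0.993], [-0.993, 0.001, 0.12], [-0.001, -1.0, -0.004]]
wrist_force: [-1.1, -0.8, 2.6]
finger_gap: -0.0002
```

Request:
drive_tool(
  rows=[
    {"offset":[0,0.8,0],"yaw":0},
    {"offset":[0,1.6,0],"yaw":0},
    {"offset":[0,1.6,0],"yaw":0},
  ],
)

```text
time: 6.08
eef_pos: [0.5901, 0.0054, 0.0946]
eef_rot: [[0.119, -0.004, 0.993], [-0.993, 0.001, 0.119], [-0.001, -1.0, -0.003]]
wrist_force: [-1.8, -0.7, 5.4]
finger_gap: 0.0003
```

```bash
python3 -c "
from h import *
for i in range(1): st()
c=snap('top','t2');st()"
```

```text
t 6.08 q [30.4, 38.5, -45.4, 103.0, 33.5, 53.1, -23.0] p [0.5901, 0.0054, 0.0946] zang 6.9 tilt [-0.0036, 0.0008] F [-1.8, -0.71, 5.41] gap 0.0003
t 6.12 q [30.4, 38.5, -45.4, 103.0, 33.5, 53.1, -23.0] p [0.5901, 0.0054, 0.0946] zang 6.9 tilt [-0.0036, 0.0008] F [-0.85, 0.04, 3.37] gap -0.0001
```

View pics/t2.png

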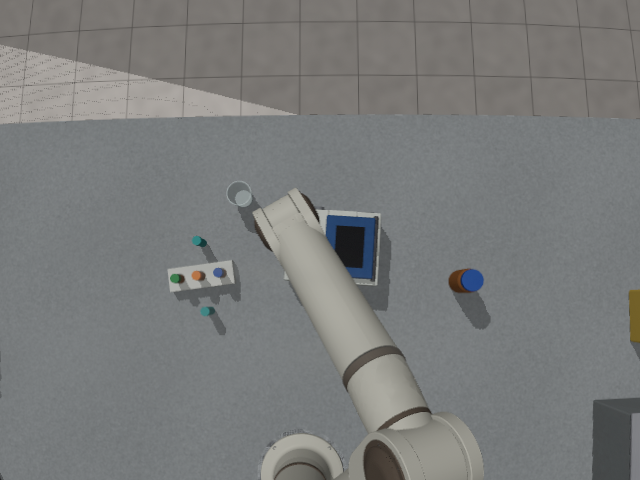

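Request:
drive_tool(
  rows=[
    {"offset":[0,0.4,0],"yaw":0},
    {"offset":[0,0.7,0],"yaw":0},
    {"offset":[0,0.7,0],"yaw":0},
  ],
)

```text
time: 6.5
eef_pos: [0.5901, 0.0055, 0.0939]
eef_rot: [[0.12, -0.004, 0.993], [-0.993, 0.001, 0.12], [-0.001, -1.0, -0.003]]
wrist_force: [-2.6, -0.1, 4.2]
finger_gap: -0.0001
```

```bash
python3 -c "
from h import *
st()
c=snap('scene','s2');d=snap('top','t3');st()"
```

```text
t 6.5 q [30.3, 38.5, -45.4, 103.0, 33.6, 53.1, -23.0] p [0.5901, 0.0055, 0.0939] zang 6.9 tilt [-0.0036, 0.0009] F [-2.6, -0.11, 4.18] gap -0.0001
t 6.6 q [30.3, 38.5, -45.3, 103.0, 33.6, 53.1, -23.0] p [0.5901, 0.0054, 0.0938] zang 6.9 tilt [-0.0036, 0.0009] F [-1.64, 1.25, 3.71] gap 0.0
```

View pics/s2.png

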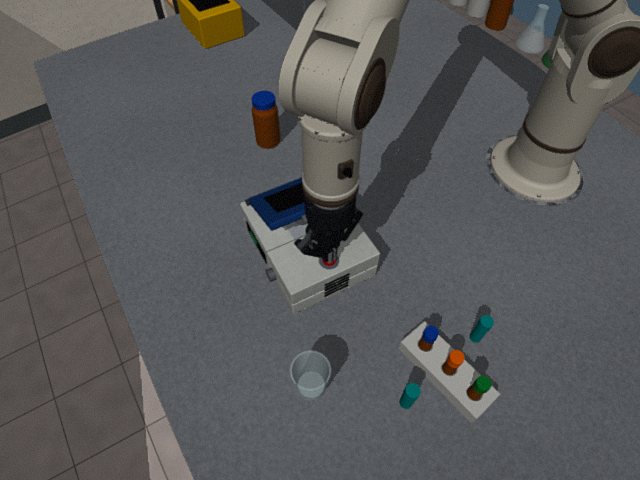

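The lid's free edge has moved from about (275,243) to (270,225), so the catch has let go. I'll lift off the button.

Request:
drive_tool(
  rows=[
    {"offset":[0,-6,0],"yaw":0},
    {"offset":[0,-20,0],"yaw":0},
    {"offset":[0,-40,0],"yaw":0},
    {"offset":[-20,-60,0],"yaw":0},
    {"offset":[-50,-75,0],"yaw":0},
    {"offset":[-80,-85,0],"yaw":0},
    {"offset":[-80,-85,0],"yaw":0},
    {"offset":[-80,-85,0],"yaw":0},
    {"offset":[-80,-85,0],"yaw":0},
  ],
  fingers=0.6,
)

```text
time: 7.72
eef_pos: [0.5808, 0.0837, 0.1787]
eef_rot: [[0.118, -0.004, 0.993], [-0.993, 0.0, 0.118], [-0.001, -1.0, -0.004]]
wrist_force: [0.2, -0.3, 0.2]
finger_gap: 0.0514
```

```bash
python3 -c "
from h import *
st();to(.5135,.26,.13)
c=snap('scene','s3');d=snap('top','t4');
cv2.imwrite('pics/b3.png',np.hstack([cv2.resize(c['image'][130:330,200:460],(400,308)),cv2.resize(d['image'][180:330,150:400],(400,308))]))"
```

```text
t 7.72 q [26.3, 32.5, -50.0, 100.3, 28.0, 60.9, -26.8] p [0.5808, 0.0837, 0.1787] zang 6.8 tilt [-0.0041, 0.0002] F [0.19, -0.33, 0.2] gap 0.0514
offset [-183.0, 49.0, -45.8]
```

View pics/b3.png

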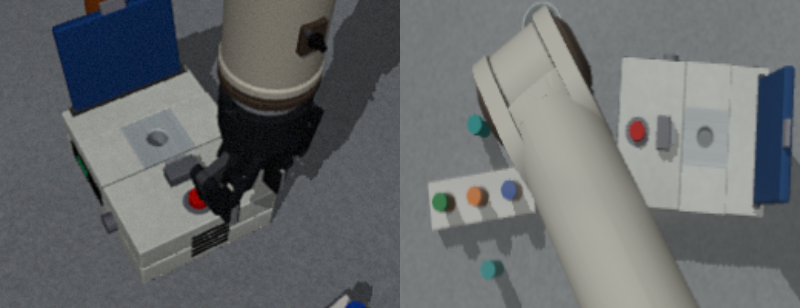

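The lid stands open and the well is visible. I'll measure it now, from crops of both views.

```bash
python3 -c "
from h import *
c=pickle.load(open('pics/s3.pkl','rb'));d=pickle.load(open('pics/t4.pkl','rb'))
cv2.imwrite('pics/w.png',np.hstack([cv2.resize(c['image'][200:240,280:330],(400,320),interpolation=2),cv2.resize(d['image'][225:265,315:365],(400,320),interpolation=2)]))"
```

```text
(no output)
```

View pics/w.png

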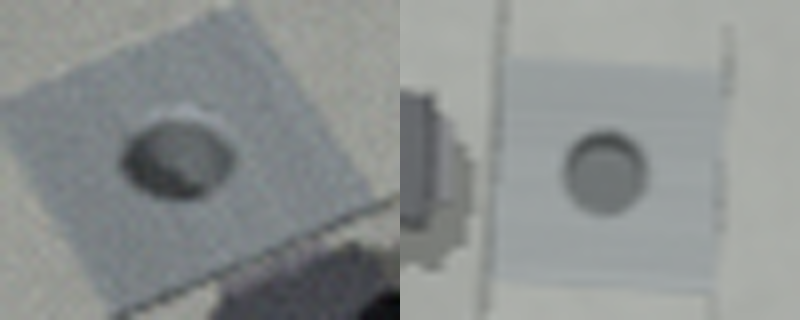

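```bash
python3 -c "
from h import *
c=pickle.load(open('pics/s3.pkl','rb'));d=pickle.load(open('pics/t4.pkl','rb'))
u=(280+180.5/8-.5,200+154.5/8-.5);v=(315+206.5/8-.5,225+172/8-.5)
print(onz(c,*u,.085),onz(d,*v,.085),two(c,u,d,v))
# recheck orange in top/scene, cap top 8-bit mask w/ top0
"
```

```text
[ 0.58161446 -0.09908067  0.085     ] [ 0.58414422 -0.0986237   0.085     ] (array([ 0.58319186, -0.09803403,  0.08736976]), np.float64(0.0017905484658562846))
```

Request:
drive_tool(
  rows=[
    {"offset":[-20,0,-5],"yaw":0},
    {"offset":[-55,0,-14],"yaw":0},
    {"offset":[-95,10,-24],"yaw":0},
    {"offset":[-135,25,-34],"yaw":0},
    {"offset":[-165,38,-42],"yaw":0},
    {"offset":[-182,45,-46],"yaw":0},
    {"offset":[-182,45,-46],"yaw":0},
    {"offset":[-182,45,-46],"yaw":0},
  ],
)

```text
time: 8.82
eef_pos: [0.5144, 0.2578, 0.1342]
eef_rot: [[0.116, -0.004, 0.993], [-0.993, -0.0, 0.116], [-0.0, -1.0, -0.004]]
wrist_force: [-0.2, -0.2, -1.0]
finger_gap: 0.051
```

```bash
python3 -c "
from h import *
st();to(.5135,.26,.049)
c=snap('scene','s4')
cv2.imwrite('pics/s4c.png',cv2.resize(c['image'][260:440,360:540],(600,600),interpolation=2))"
```

```text
t 8.82 q [7.3, 34.7, -48.8, 103.8, 31.0, 56.0, -47.9] p [0.5144, 0.2578, 0.1342] zang 6.7 tilt [-0.0037, -0.0003] F [-0.16, -0.18, -0.96] gap 0.051
offset [-2.3, 85.2, -0.3]
```

View pics/s4c.png

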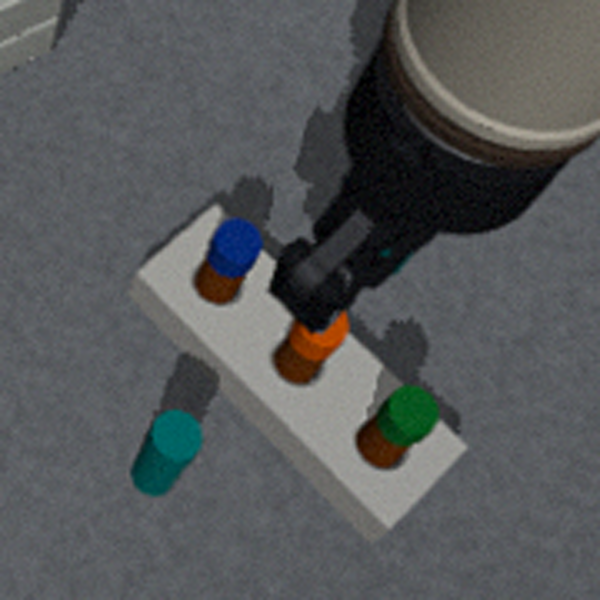

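Request:
drive_tool(
  rows=[
    {"offset":[-2,12,0],"yaw":0},
    {"offset":[-2,30,0],"yaw":0},
    {"offset":[-2,50,0],"yaw":0},
    {"offset":[-2,68,0],"yaw":0},
    {"offset":[-2,80,0],"yaw":0},
    {"offset":[-2,85,0],"yaw":0},
    {"offset":[-2,85,0],"yaw":0},
    {"offset":[-2,85,0],"yaw":0},
  ],
)

```text
time: 9.88
eef_pos: [0.5145, 0.2599, 0.0498]
eef_rot: [[0.116, -0.003, 0.993], [-0.993, 0.0, 0.116], [-0.001, -1.0, -0.002]]
wrist_force: [0.4, 0.3, -0.1]
finger_gap: 0.0511
```

```bash
python3 -c "
from h import *
st()
c=snap('scene','s5')
cv2.imwrite('pics/s5c.png',cv2.resize(c['image'][290:430,380:520],(600,600),interpolation=2))"
```

```text
t 9.88 q [3.3, 41.1, -43.7, 106.1, 37.3, 48.3, -52.7] p [0.5145, 0.2599, 0.0498] zang 6.6 tilt [-0.0025, 0.0003] F [0.42, 0.28, -0.06] gap 0.0511
```

View pics/s5c.png

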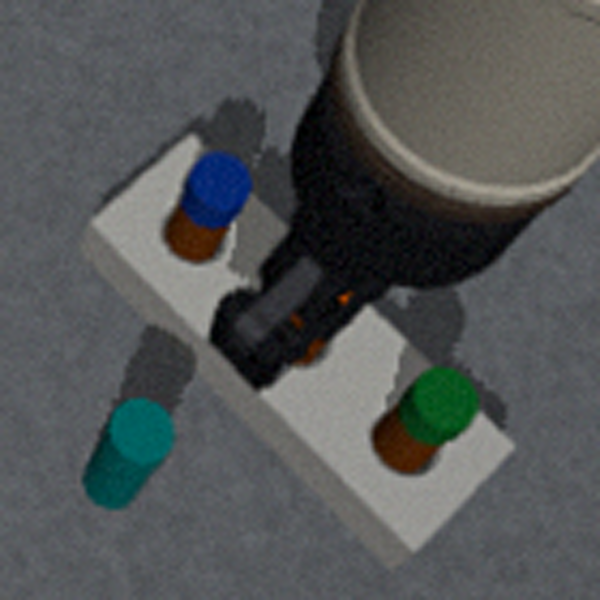

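The fingers straddle the orange cap. Closing.

Request:
drive_tool(
  rows=[
    {"offset":[0,0,0],"yaw":0},
    {"offset":[0,0,0],"yaw":0},
    {"offset":[0,0,0],"yaw":0},
    {"offset":[0,0,0],"yaw":0},
    {"offset":[0,0,0],"yaw":0},
    {"offset":[0,0,0],"yaw":0},
  ],
  fingers=0.1,
  squeeze=30,
)

```text
time: 10.68
eef_pos: [0.515, 0.2601, 0.0504]
eef_rot: [[0.116, -0.002, 0.993], [-0.993, 0.001, 0.116], [-0.001, -1.0, -0.001]]
wrist_force: [-0.3, 0.2, 5.2]
finger_gap: 0.0234
```

Request:
drive_tool(
  rows=[
    {"offset":[0,-10,0],"yaw":0},
    {"offset":[0,-30,0],"yaw":0},
    {"offset":[0,-55,0],"yaw":0},
    {"offset":[0,-85,0],"yaw":0},
    {"offset":[0,-115,0],"yaw":0},
    {"offset":[0,-135,0],"yaw":0},
    {"offset":[0,-135,0],"yaw":0},
    {"offset":[0,-135,0],"yaw":0},
  ],
)

```text
time: 11.68
eef_pos: [0.5147, 0.2594, 0.1846]
eef_rot: [[0.115, -0.003, 0.993], [-0.993, -0.0, 0.115], [-0.0, -1.0, -0.003]]
wrist_force: [-0.2, -1.3, -1.0]
finger_gap: 0.0231
```

```bash
python3 -c "
from h import *
st();to(.583,-.0985,.155)
c=snap('scene','s6');d=snap('top','t6')
cv2.imwrite('pics/s6c.png',cv2.resize(c['image'][270:430,380:540],(600,600),interpolation=2))"
```

```text
t 11.68 q [9.2, 31.3, -51.4, 101.5, 27.6, 60.9, -45.5] p [0.5147, 0.2594, 0.1846] zang 6.6 tilt [-0.0026, -0.0002] F [-0.17, -1.32, -1.02] gap 0.0231
offset [363.4, 29.5, 26.7]
```

View pics/s6c.png

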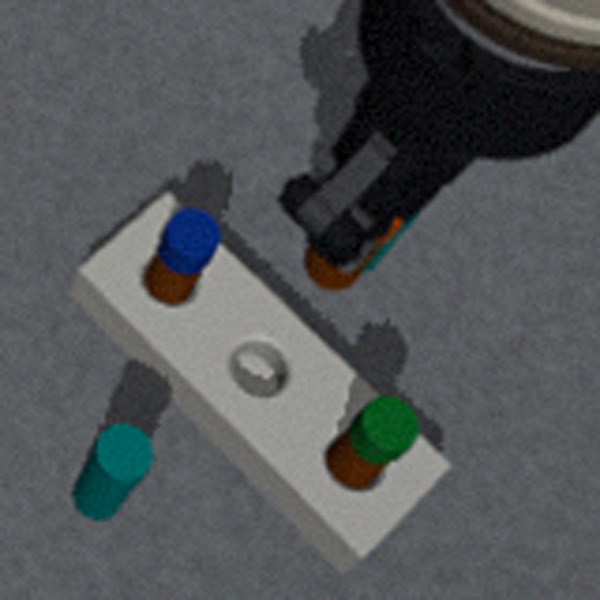

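Request:
drive_tool(
  rows=[
    {"offset":[20,0,1],"yaw":0},
    {"offset":[55,0,4],"yaw":1},
    {"offset":[95,0,7],"yaw":2},
    {"offset":[135,0,10],"yaw":4},
    {"offset":[175,0,13],"yaw":5},
    {"offset":[215,0,16],"yaw":6},
    {"offset":[255,0,19],"yaw":8},
    {"offset":[295,0,22],"yaw":9},
    {"offset":[330,5,25],"yaw":10},
    {"offset":[355,12,26],"yaw":10},
    {"offset":[363,18,27],"yaw":10},
    {"offset":[363,20,27],"yaw":10},
  ],
)

```text
time: 13.28
eef_pos: [0.5826, -0.0972, 0.163]
eef_rot: [[-0.058, -0.005, 0.998], [-0.998, 0.001, -0.058], [-0.001, -1.0, -0.005]]
wrist_force: [0.3, 0.5, -0.0]
finger_gap: 0.0234
```

Request:
drive_tool(
  rows=[
    {"offset":[0,0,0],"yaw":0},
    {"offset":[0,0,0],"yaw":0},
    {"offset":[0,0,0],"yaw":0},
  ],
)

```text
time: 13.65
eef_pos: [0.5827, -0.0964, 0.1633]
eef_rot: [[-0.057, -0.005, 0.998], [-0.998, 0.001, -0.057], [-0.001, -1.0, -0.005]]
wrist_force: [0.8, 0.1, -0.9]
finger_gap: 0.023
```

```bash
python3 -c "
from h import *
s=st();to(.583,-.0985,.14)
c=snap('scene','s7')
p=s['eef_pos'];z=p[2]-.04
for nm,P in(('foot',[p[0],p[1],z]),('capbot',[p[0],p[1],z+.05]),('well',[.583,-.0985,.085])): print(nm,proj(c,P).round(1))
cv2.imwrite('pics/s7c.png',cv2.resize(c['image'][160:250,250:370],(800,600),interpolation=2))"
```

```text
t 13.65 q [40.9, 32.6, -45.9, 100.5, 26.8, 58.8, -18.2] p [0.5827, -0.0964, 0.1633] zang -3.3 tilt [-0.0045, 0.0009] F [0.78, 0.14, -0.93] gap 0.023
offset [2.1, 23.3, 0.5]
foot [301.7 207.1]
capbot [300.8 188.7]
well [301.6 219.3]
```

View pics/s7c.png

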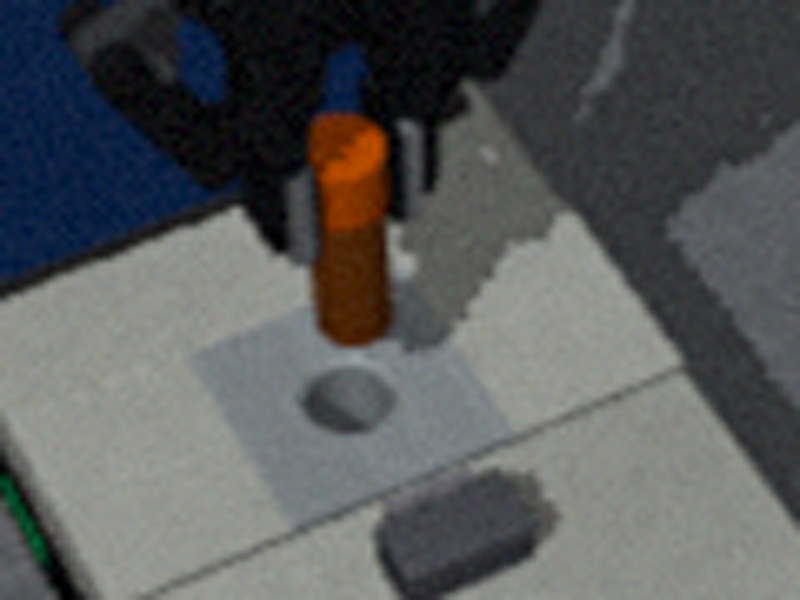

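```bash
cat > rel.py <<'E'
from h import *
def rel(tag,foot,well,zf,x0=250,y0=160,k=800/120):
    c=pickle.load(open(f'pics/{tag}.pkl','rb'))
    f=lambda p:(x0+(p[0]+.5)/k-.5,y0+(p[1]+.5)/k-.5)
    F=onz(c,*f(foot),zf);W=onz(c,*f(well),.085)
    s=manip.observe();d=W-F;R=np.array(s['eef_rot'])
    print('foot',F.round(4),'well',W.round(4),'shift world mm',(1e3*d[:2]).round(1),'tool',(1e3*R.T@np.array([d[0],d[1],0])).round(1))
E
python3 -c "
from rel import *
rel('s7',(353,318),(349,401),.1233)
# auto mask of body width / foot
c=pickle.load(open('pics/s7.pkl','rb'));h=cv2.cvtColor(c['image'],cv2.COLOR_BGR2HSV)[160:250,250:370]
m=cv2.inRange(h,np.array((3,150,40)),np.array((18,255,255)))
for r in range(m.shape[0]):
    x=np.where(m[r])[0]
    if len(x): print(r+160,x.min()+250,x.max()+250,end=' | ')
"
```

```text
foot [ 0.5816 -0.0953  0.1233] well [ 0.5829 -0.0973  0.085 ] shift world mm [ 1.3 -2.1] tool [ 2.  -0.   1.5]
177 298 304 | 178 297 306 | 179 296 307 | 180 296 307 | 181 296 307 | 182 296 307 | 183 296 307 | 184 296 307 | 185 297 307 | 186 297 307 | 187 297 307 | 188 298 307 | 189 298 307 | 190 298 307 | 191 298 307 | 192 298 307 | 193 298 306 | 194 298 306 | 195 298 306 | 196 298 307 | 197 298 307 | 198 298 307 | 199 297 307 | 200 297 307 | 201 297 307 | 202 298 307 | 203 298 307 | 204 298 307 | 205 298 307 | 206 298 307 | 207 298 308 | 208 298 307 | 209 299 307 | 210 300 306 | 211 301 304 |
```

Request:
drive_tool(
  rows=[
    {"offset":[1,8,0.5],"yaw":0},
    {"offset":[2,18,1],"yaw":0},
    {"offset":[2,28,1],"yaw":0},
    {"offset":[2,33,1],"yaw":0},
    {"offset":[2,33,1],"yaw":0},
    {"offset":[2,33,1],"yaw":0},
  ],
)

```text
time: 14.45
eef_pos: [0.5838, -0.0986, 0.1305]
eef_rot: [[-0.057, -0.004, 0.998], [-0.998, 0.001, -0.057], [-0.001, -1.0, -0.004]]
wrist_force: [-0.6, -0.0, 0.1]
finger_gap: 0.0232
```

```bash
python3 -c "
from h import *
s=st()
c=snap('scene','s8')
cv2.imwrite('pics/s8c.png',cv2.resize(c['image'][160:250,250:370],(800,600),interpolation=2))"
```

```text
t 14.45 q [39.8, 35.0, -44.4, 101.6, 28.9, 55.7, -19.6] p [0.5838, -0.0986, 0.1305] zang -3.3 tilt [-0.0041, 0.0009] F [-0.64, -0.04, 0.08] gap 0.0232
```

View pics/s8c.png

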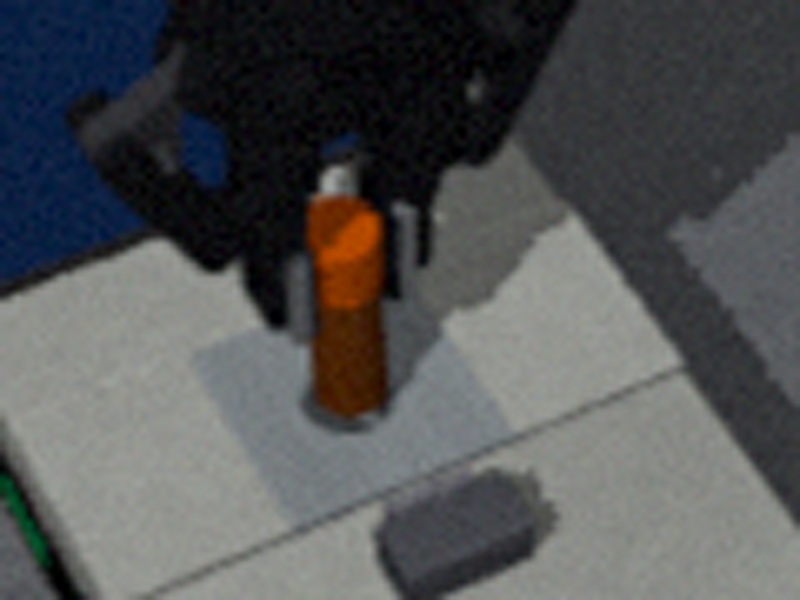

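```bash
python3 -c "
from rel import *
rel('s8',(350,391),(349,401),.0905)"
```

```text
foot [ 0.5829 -0.0965  0.0905] well [ 0.5829 -0.0973  0.085 ] shift world mm [ 0.  -0.8] tool [ 0.8 -0.   0.1]
```

Request:
drive_tool(
  rows=[
    {"offset":[0.4,2,0],"yaw":0},
    {"offset":[0.4,4,0],"yaw":0},
    {"offset":[0.4,6,0],"yaw":0},
    {"offset":[0.4,6,0],"yaw":0},
  ],
)

```text
time: 15.0
eef_pos: [0.5835, -0.0991, 0.1244]
eef_rot: [[-0.057, -0.004, 0.998], [-0.998, 0.001, -0.057], [-0.0, -1.0, -0.004]]
wrist_force: [0.6, -0.4, -0.1]
finger_gap: 0.0227
```

Request:
drive_tool(
  rows=[
    {"offset":[0,1.5,0],"yaw":0},
    {"offset":[0,3,0],"yaw":0},
    {"offset":[0,3,0],"yaw":0},
  ],
)

```text
time: 15.38
eef_pos: [0.5835, -0.0991, 0.1212]
eef_rot: [[-0.057, -0.005, 0.998], [-0.998, 0.001, -0.057], [-0.001, -1.0, -0.005]]
wrist_force: [-0.0, -0.7, -1.2]
finger_gap: 0.0233
```

Request:
drive_tool(
  rows=[
    {"offset":[0,1.5,0],"yaw":0},
    {"offset":[0,3,0],"yaw":0},
    {"offset":[0,4.5,0],"yaw":0},
    {"offset":[0,4.5,0],"yaw":0},
  ],
)

```text
time: 15.88
eef_pos: [0.5833, -0.0991, 0.1165]
eef_rot: [[-0.057, -0.005, 0.998], [-0.998, 0.001, -0.057], [-0.001, -1.0, -0.005]]
wrist_force: [-0.3, 0.1, -0.2]
finger_gap: 0.023
```

```bash
python3 -c "
from h import *
s=st()
c=snap('scene','s9')
cv2.imwrite('pics/s9c.png',cv2.resize(c['image'][160:250,250:370],(800,600),interpolation=2))"
```

```text
t 15.88 q [39.4, 36.0, -43.7, 102.1, 29.8, 54.4, -20.2] p [0.5833, -0.0991, 0.1165] zang -3.3 tilt [-0.0048, 0.0009] F [-0.27, 0.06, -0.18] gap 0.023
```

View pics/s9c.png

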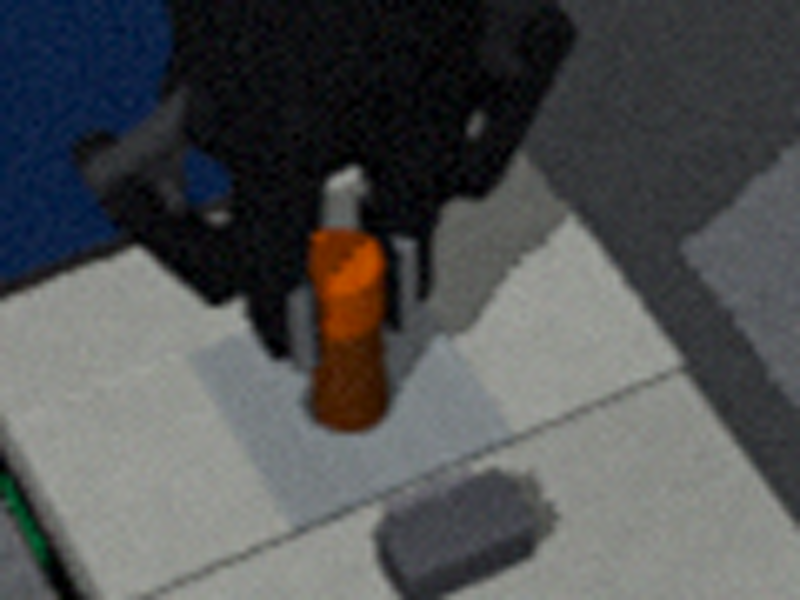

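The vial is in the mouth, its lower edge cut off by the rim at about (348,428), with no side force. Lowering on.

Request:
drive_tool(
  rows=[
    {"offset":[0,2,0],"yaw":0},
    {"offset":[0,4,0],"yaw":0},
    {"offset":[0,6,0],"yaw":0},
    {"offset":[0,8,0],"yaw":0},
    {"offset":[0,10,0],"yaw":0},
    {"offset":[0,10,0],"yaw":0},
  ],
)

```text
time: 16.68
eef_pos: [0.5832, -0.0991, 0.1064]
eef_rot: [[-0.057, -0.005, 0.998], [-0.998, 0.001, -0.057], [-0.001, -1.0, -0.005]]
wrist_force: [-0.8, -0.8, -0.5]
finger_gap: 0.0231
```

Request:
drive_tool(
  rows=[
    {"offset":[0,2,0],"yaw":0},
    {"offset":[0,4,0],"yaw":0},
    {"offset":[0,6,0],"yaw":0},
    {"offset":[0,8,0],"yaw":0},
    {"offset":[0,10,0],"yaw":0},
    {"offset":[0,10,0],"yaw":0},
  ],
)

```text
time: 17.42
eef_pos: [0.5831, -0.0991, 0.0962]
eef_rot: [[-0.057, -0.005, 0.998], [-0.998, 0.001, -0.057], [-0.001, -1.0, -0.005]]
wrist_force: [0.4, -0.4, -1.1]
finger_gap: 0.0229
```

Request:
drive_tool(
  rows=[
    {"offset":[0,1.3,0],"yaw":0},
    {"offset":[0,2.6,0],"yaw":0},
    {"offset":[0,4,0],"yaw":0},
    {"offset":[0,4,0],"yaw":0},
  ],
)

```text
time: 17.92
eef_pos: [0.583, -0.0991, 0.092]
eef_rot: [[-0.057, -0.005, 0.998], [-0.998, 0.001, -0.057], [-0.001, -1.0, -0.005]]
wrist_force: [0.6, -0.4, -1.0]
finger_gap: 0.0229
```

Request:
drive_tool(
  rows=[
    {"offset":[0,0.7,0],"yaw":0},
    {"offset":[0,1.3,0],"yaw":0},
    {"offset":[0,1.3,0],"yaw":0},
  ],
)

```text
time: 18.3
eef_pos: [0.583, -0.0991, 0.0906]
eef_rot: [[-0.057, -0.005, 0.998], [-0.998, 0.001, -0.057], [-0.001, -1.0, -0.005]]
wrist_force: [0.8, -0.6, -0.1]
finger_gap: 0.023
```

Request:
drive_tool(
  rows=[
    {"offset":[0,0.5,0],"yaw":0},
    {"offset":[0,1,0],"yaw":0},
    {"offset":[0,1,0],"yaw":0},
  ],
)

```text
time: 18.68
eef_pos: [0.5831, -0.0991, 0.0904]
eef_rot: [[-0.057, -0.005, 0.998], [-0.998, 0.001, -0.057], [-0.0, -1.0, -0.005]]
wrist_force: [-1.7, -1.6, 6.3]
finger_gap: 0.0229
```

Floor found: 6 N at TCP z 0.0904, against 0.090 expected. Releasing.

Request:
drive_tool(
  rows=[
    {"offset":[0,0,0],"yaw":0},
    {"offset":[0,0,0],"yaw":0},
    {"offset":[0,0,0],"yaw":0},
    {"offset":[0,0,0],"yaw":0},
    {"offset":[0,0,0],"yaw":0},
  ],
  fingers=0.55,
)

```text
time: 19.3
eef_pos: [0.5831, -0.0991, 0.0903]
eef_rot: [[-0.057, -0.005, 0.998], [-0.998, 0.001, -0.057], [-0.0, -1.0, -0.005]]
wrist_force: [0.2, -0.1, -0.0]
finger_gap: 0.0469
```

Request:
drive_tool(
  rows=[
    {"offset":[0,-8,0],"yaw":0},
    {"offset":[0,-20,0],"yaw":0},
    {"offset":[0,-40,0],"yaw":0},
    {"offset":[0,-65,0],"yaw":0},
    {"offset":[-30,-90,0],"yaw":0},
    {"offset":[-75,-110,0],"yaw":0},
    {"offset":[-120,-120,0],"yaw":0},
    {"offset":[-165,-120,0],"yaw":0},
    {"offset":[-205,-120,0],"yaw":0},
    {"offset":[-230,-120,0],"yaw":0},
    {"offset":[-230,-120,0],"yaw":0},
    {"offset":[-230,-120,0],"yaw":0},
  ],
)

```text
time: 20.8
eef_pos: [0.5972, 0.1292, 0.211]
eef_rot: [[-0.058, -0.005, 0.998], [-0.998, -0.0, -0.058], [0.001, -1.0, -0.005]]
wrist_force: [-0.3, -0.4, -0.5]
finger_gap: 0.0468
```

```bash
python3 -c "
from m import *
s=st()
c=snap('scene','s10');d=snap('top','t10')
cv2.imwrite('pics/s10c.png',np.hstack([cv2.resize(c['image'][160:250,250:370],(400,300),interpolation=2),cv2.resize(d['image'][210:285,280:380],(400,300),interpolation=2)]))
print(blobs(c,(4,140,110),(18,255,255),20),proj(c,[.583,-.098,.12]))
print(blobs(d,(4,140,110),(18,255,255),20),proj(d,[.583,-.098,.12]))
for n in('green','blue'):
    pass
print(blobs(c,(50,120,40),(75,255,255)),blobs(c,(108,180,60),(125,255,255)))"
```

```text
t 20.8 q [20.1, 32.0, -48.3, 95.1, 25.8, 65.0, -38.5] p [0.5972, 0.1292, 0.211] zang -3.3 tilt [-0.0046, -0.0004] F [-0.31, -0.44, -0.51] gap 0.0468
[([301.7, 210.2], [296, 203, 13, 16, 161])] [301.15264773 207.75523495]
[([340.4, 245.7], [336, 241, 9, 10, 68])] [340.48598294 245.13459625]
[([544.5, 61.1], [542, 55, 7, 13, 29]), ([253.9, 239.0], [251, 234, 6, 10, 17]), ([482.4, 384.3], [474, 376, 18, 18, 234])] [([262.9, 99.9], [252, 91, 23, 19, 353]), ([276.3, 161.3], [234, 122, 82, 79, 2992]), ([430.2, 333.9], [423, 326, 16, 17, 200])]
```

View pics/s10.png

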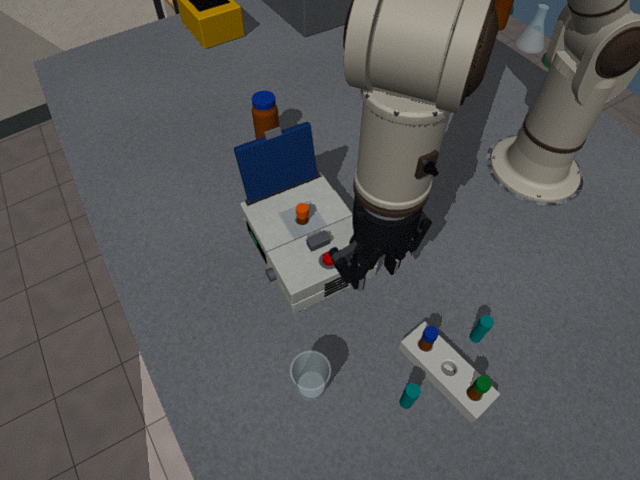

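View pics/s10c.png

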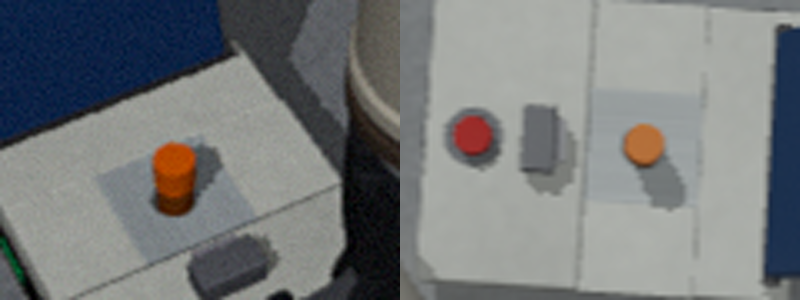

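The vial stands upright in the well. In the top view its cap is at (340.4,245.7), against (340.5,245.1) predicted for home. The lid is open, the button is clear and the other items haven't moved.

```bash
python3 -c "
from h import *
print(manip.finish_job())"
```

```text
the job is handed in; nothing more can be done
None
```

The job is done and handed in at about 21 s of the 67 s allowed; `finish_job` gave no verdict.

**Button and lid:** I found the button top by feel at about z = 0.098 m and pressed it about 4 mm. The highest force I read was about 5.4 N, on a reading that wavers by about 1 N. The lid sprang open by itself without being touched, and I lifted off the button.

**Vial:** I took the orange-capped vial from the middle rack hole and lowered it into the well without side force. It met the floor with about 6 N at TCP z = 0.0904 m, where 0.090 m was expected. I then opened the fingers and backed the arm clear.

**Last checks:**
- **Cap position:** in the top view the cap is within 0.6 px of the place predicted for a vial standing home. In the scene view its colour blob lies about 2.5 px lower than the predicted cap-top point. That is expected, because the blob also takes in the cap's side.
- **Posture:** the vial looks upright in both views.
- **Lid and button:** the lid is open and nothing is on the button. I judged the button's height only by eye.
- **Other items:** the blue and green caps and the bottle are within about 0.1 px of where they started. The beaker looks unmoved.
- **Disagreement:** the two cameras' estimates of the well centre differed by about 2.5 mm, so I lined up the vial with the well within a single view.

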